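Seat the ring in the ball vise and hold the gem tester on its stone

ROBOT

A 6-joint arm with a two-finger parallel gripper is mounted at the origin on a cart in front of the work surface, level with it; the furniture and walls round the work are solid. World frame = base frame: x ahead of the robot, y to its left, z up, the work surface at z = 0. Lengths are in mm, angles in rad, forces in N, time in s.
With the tool pointing down it reaches from about 325 to 925 mm from the base axis. Payload 3.1 kg.
Tool frame: the origin (TCP) lies midway between the tips of the shut fingers; the grasp point (between the pads) lies 19 mm behind it; z points along the fingers, y is the direction in which the jaws open and shut (so a half turn about z gives the same grasp; the last joint's range is limited). The gripper opens to 85 mm and grips with 20 to 120 N. Pads are 22 mm wide; open, the fingers measure 114 mm over their backs; the gripper's body (76 mm by 85 mm) begins 54 mm behind the grasp point. The pads swing forward as they close: fully open they stand 13 mm farther back than shut.
Start: joints at [-1.372, 0.217, 1.613, -0, 1.311, -0.112], TCP at [191.159, -595.061, 231.3] pointing down, gripper open.
Joint ranges: [-2.75, 2.75], [-0.78, 2.1], [0.31, 2.55], [-1.13, 4.27], [0.13, 2.63], [-2.58, 2.58]. Speed limits (rad/s): [2.79, 2.79, 3.14, 3.14, 3.14, 3.14].

INTERFACE

Orientations are given as a rotation vector (axis times angle).
In Python, from station import manip gives the robot as it stands. The module is installed in compiled form; this text tells all that it offers.
- The arm moves only by the tool carry_out, never from a script. Its argument "motion" is a list that holds one entry, the list of rows, each a list of 7 numbers: the shift along the tool's x, y, z in units of 40 mm (1.0 is 40 mm), then the turn, a rotation vector about the tool's x, y, z in units of 6 degrees (1.0 is 6 degrees), then the opening, from -1 (shut) to 1 (fully open). In form: [[[x, y, z, rx, ry, rz, fingers], ...]]. A call has 1 to 20 rows; each row shifts and turns the commanded pose from where the row before left it, along the tool's axes as they then stand; what a row does not reach is not made up. A row lasts 1/8 s, in which the tool goes at most 62.5 mm and 10.7 degrees, less where a joint would pass 70% of its speed; a pose out of reach is approached as far as the arm can. A call is refused whole if a number of a shift passes 1 or a number of a turn 1, either way. A call with a gripper value outside its range is refused whole. The fingers move at their own pace and stop on an object; "grip_force" is the grip in N (left out, the last holds). Time passes only in rows, so rows that do not move let the fingers close. It gives the time, the measured TCP pose, the force and the opening at its end, in the units of the state.
- manip.get_obs(): the state, without advancing time (a new reading comes with each control period).
- manip.snapshot(name): name is "side" or "top" or "wrist"; returns the picture (420x560x3 uint8, red, green, blue); there is no depth.
- manip.calibration(name): a dict with "camera_matrix" (3x3 intrinsics, pixels), "R" (3x3) and "t" (3): a world point X has camera coordinates R X + t. Camera axes: x right, y down, z forward; pixel columns grow to the right and rows downward; lengths in mm; the calibration is good to about 2 mm. A picture is of the moment at which its call begins: read the wrist's pose just before it. calibration takes no time and is no camera call; for the wrist camera it gives the pose at the moment of the call.
- manip.hand_in(): hands the job in, once; it reports no verdict.
The state is a dict: "clock": time; "q": joint angles; "joint_vel": joint speeds; "tau": joint torques, N m; "ee_pos": TCP position; "tcp_rot": TCP orientation; "wrist_force": force on the tool from outside, world axes, zero at the start; "torque": the same for the moment, N m; "width": finger opening in mm.
Only numpy, scipy, OpenCV 4.12 (cv2) and the standard library are available. Lean on these libraries where they do the work, as an engineer would, in place of code of your own. Each camera call takes 0.05 s, during which the arm holds its last target.

TASK

The gold ring in the ball vise still stands proud of the jaws: press it straight down from above until its setting sits fully home on the jaw tops, without turning the vise to another angle. Then take the pen gem tester out of its charging dock and hold it square to the stone (in line with the leaning ring, not plumb), with its sprung probe tip on the middle of the stone's flat top facet and pushed gently in to about half its travel. Finish while still holding the tester there, steady; never jam the tester hard onto the ring, and leave the other things on the bench where they are.

Things in the scene. Friction and masses are not known exactly. Their poses are not given: they have to be found in the camera images.
- vise: jeweller's ball vise, fixed. Black rubber dish 92 mm across, 18 mm high; origin under its centre, z up. Its dark steel ball head (ball centre 40 mm above the origin) carries two steel jaws (44 mm along x, 38 mm over both along y) and a brass thumb screw to +y. The head leans 0.2 to 0.38 rad from plumb about the vise's y axis, towards the vise's own -x; stiff friction (6 Nm) holds it
- jaw_top (a point): point between the two jaws, level with their tops, 45 mm above the ball's centre; its z axis is the head's leaning axis, pointing up out of the jaws
- ring (a joint): how far the ring has been pressed down between the jaws, along the head's axis: 0 = collet 10 mm above the jaw tops, 0.010 m = fully home, collet on the jaw tops (end stop). Starts between 0 and 0.004. Leather jaw faces hold it with about 9 N of friction; it stays where it is left.
- stone_top (a point): middle of the flat top facet (11 mm across) of the ring's round green stone, 11.5 mm above the underside of the gold collet (17 mm across); its z axis is the facet's outward normal, the ring's leaning axis. Nothing else of the vise stands higher. It moves with the ring
- dock: charging dock of the tester, fixed to the bench: grey foot 86 x 74 x 10 mm, black upright block 50 x 44 mm with its top 78 mm above the bench; the tester stands upright in its pocket. Origin: centre of its underside, z up.
- tester: pen gem tester, loose, 65 to 125 g, upright in the dock, tip down. Origin: front end of its nose; z runs along the pen to the butt. Grey nose z = 0 to 30 mm, white body 24.5 (x) by 18.5 mm (y) from z = 30 to 150 mm, black ribbed grips on its +y and -y faces at z = 87 to 121 mm (pinch here). In the dock the origin is 24 mm above the bench; raise it straight up 75 mm to clear the dock
- probe_end (a point): end of the tester's thin brass probe tip (3.6 mm thick), 12 mm in front of the nose when free, on the pen's axis; its z axis is the pen's z axis
- probe (a joint): how far the sprung probe tip is pushed into the nose: 0 = free, 0.008 m = bottomed. Spring: 0.7 N to start, 350 N/m, so 2.1 N at 4 mm and 3.5 N when bottomed
- flux_jar: stoneware flux jar with lid, 55 mm across, 60 mm high, bystander; origin under its centre
- tweezers: steel tweezers 126 mm long lying on the bench, bystander; origin under the centre
- folding_loupe: folding loupe, 27 x 42 x 13 mm, bystander; origin under the centre
- ring_stick: graduated ring gauge stick with wooden handle, 315 mm long, 23 mm thick, lying on the bench, bystander; origin under the centre
- ring_box: small white ring box, shut, 50 x 50 x 34 mm, bystander; origin under the centre
- gem_jar_1: small round gem jar, 29 mm across, 18 mm high, bystander; origin under the centre
- pin_vice: steel pin vice, 112 mm long, 12 mm thick, lying on the bench, bystander; origin under the centre
Not all that is in view belongs to the job. What is shaped like the vise but orange is not meant.

How it is judged (in metres and radians):
On the way, in this order (a step that is already met when the one before it is completed fails the run):
1. the ring is pressed home onto the jaw tops (value of joint ring above 0.0085 m), for 0.2 s.
2. the tester is taken out of its dock (distance between tester and dock above 0.09 m and contact force between tester and dock below 0.05 N and contact force between the fingers and tester above 1 N), for 0.2 s.
At the end, for the whole second after the job is handed in: ring home within 1.5 mm; tester held by the gripper alone, butt up and steady, probe tip on the top facet within 4.5 mm of its middle, in line with the facet's normal within 0.15 rad, pressing 0.5 to 6 N, tip pushed in 1.5 to 7 mm (value of joint ring above 0.0085 m and contact force between probe and ring between 0.5 and 6 N and value of joint probe between 0.0015 and 0.007 m and distance between probe_end and stone_top below 0.0045 m and angle between the z axis of probe_end and the z axis of stone_top, either way round below 0.15 rad and angle between tester's own z axis and vertical below 0.7 rad and contact force between the fingers and tester above 1 N and contact force between tester and dock below 0.05 N and contact force between tester and vise below 6 N and linear speed of tester below 0.02 m/s); the arm keeps its last pose, push and grip.
It fails at once if the tester is jammed onto the ring or vise with more than 8 N (contact force between tester and vise above 8 N).
It fails at once if the vise head is turned to another angle (distance of jaw_top from where it was at the start of the episode above 0.006 m).
It fails at once if a bystander is pushed by more than 30 mm (distance of any of flux_jar, tweezers, folding_loupe, ring_stick, ring_box, gem_jar_1, pin_vice from where it was at the start of the episode above 0.03 m).
It also fails if it takes over 51 s, if anything falls off the work surface, if the arm or the gripper's body presses on something with over 40 N, if the wrist force passes 120 N, or if a joint passes its speed limit or range.

## Working session

There is one attempt and no reset: what is moved stays moved. The work goes in short steps, Python scripts to look and compute and a tool call to move; the robot and the scene stay as the last step left them, time stands still between calls to the robot, and variables do not carry over. Pictures are saved under pics/ and viewed, and the job is handed in when it is done.

Besides the shell and the picture viewer there is one more tool, called as name(argument=value, ...) on one line, values as JSON. carry_out: Moves the arm, as the interface text tells. Its arguments: {"type":"object","properties":{"motion":{"type":"array","items":{"type":"array","items":{"type":"array","items":{"type":"number"}}}},"grip_force":{"type":"number"}},"required":["motion"]}

```bash
mkdir -p pics; cat > h.py <<'E'
import numpy as np, cv2
from scipy.spatial.transform import Rotation as R
from station import manip
def save(cam,name):
    im=manip.snapshot(cam); cv2.imwrite('pics/'+name,cv2.cvtColor(im,cv2.COLOR_RGB2BGR)); return im
def proj(c,X):
    X=np.atleast_2d(X); p=(np.array(c['R'])@X.T).T+np.array(c['t']).ravel(); p=p@np.array(c['camera_matrix']).T; return p[:,:2]/p[:,2:]
def ray(c,uv):
    Rm=np.array(c['R']); o=-Rm.T@np.array(c['t']).ravel(); d=Rm.T@np.linalg.inv(c['camera_matrix'])@np.array([uv[0],uv[1],1.]); return o,d/np.linalg.norm(d)
def atz(c,uv,z):
    o,d=ray(c,uv); return o+d*(z-o[2])/d[2]
def tri(*cu):
    A=np.zeros((3,3));b=np.zeros(3)
    for c,uv in cu:
        o,d=ray(c,uv);P=np.eye(3)-np.outer(d,d);A+=P;b+=P@o
    X=np.linalg.solve(A,b); return X,[np.linalg.norm(proj(c,X)[0]-uv) for c,uv in cu]
E
python3 - <<'E'
from h import *
print(manip.get_obs())
for n in('side','top','wrist'):
    save(n,n+'0.png'); c=manip.calibration(n); print(n,np.round(c['camera_matrix'],1).tolist(),np.round(c['R'],3).tolist(),np.round(c['t'],1).tolist(), (-np.array(c['R']).T@np.array(c['t']).ravel()).round())
E
```

```text
{'clock': 0.0, 'q': array([-1.37219592e+00,  2.17760443e-01,  1.61494850e+00, -4.06659539e-06,
        1.31128631e+00, -1.12179754e-01]), 'joint_vel': array([-0.0013062 , -0.00090962,  0.00115667,  0.00067318, -0.00044636,
       -0.00151101]), 'tau': array([-1.36213490e-03, -3.96849453e+01, -3.03854227e+01, -7.13370355e-05,
        9.84778890e-03,  1.20698758e-07]), 'ee_pos': array([ 190.99513555, -594.24018786,  229.95686705]), 'tcp_rot': array([-3.10136881e+00, -4.85840291e-01,  1.69061926e-04]), 'wrist_force': array([ 0.11186665, -0.28446594,  0.48491719]), 'torque': array([-0.0466106, -0.0378899,  0.0405034]), 'width': 85.37944305818448}
side [[403.0, 0.0, 278.0], [0.0, 403.0, 214.3], [0.0, 0.0, 1.0]] [[0.961, -0.277, 0.021], [-0.116, -0.47, -0.875], [0.252, 0.838, -0.484]] [-489.0, 133.8, 1084.8] [ 212. -982.  652.]
top [[497.0, 0.0, 276.3], [0.0, 497.0, 211.4], [0.0, 0.0, 1.0]] [[-0.021, -1.0, -0.01], [-0.994, 0.022, -0.108], [0.108, 0.008, -0.994]] [27.9, 519.0, 1345.7] [ 371.    6. 1394.]
wrist [[319.5, 0.0, 283.1], [0.0, 319.5, 213.6], [0.0, 0.0, 1.0]] [[0.305, -0.952, -0.002], [-0.916, -0.294, 0.273], [-0.261, -0.081, -0.962]] [-623.1, -34.9, 379.6] [ 257. -573.  373.]
```

View pics/side0.png

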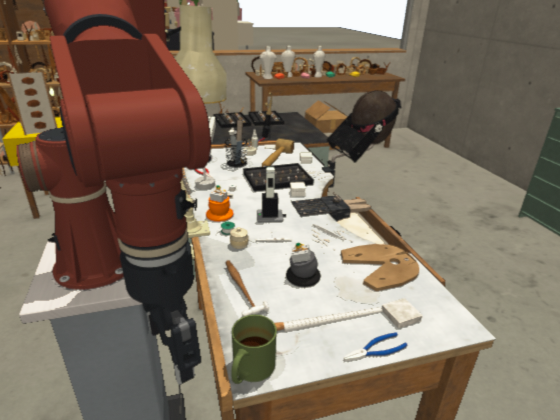

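View pics/top0.png

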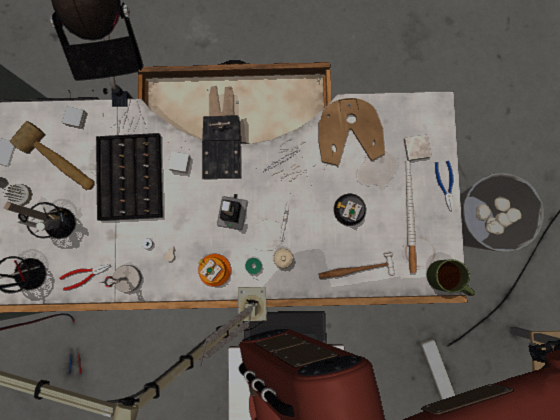

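View pics/wrist0.png

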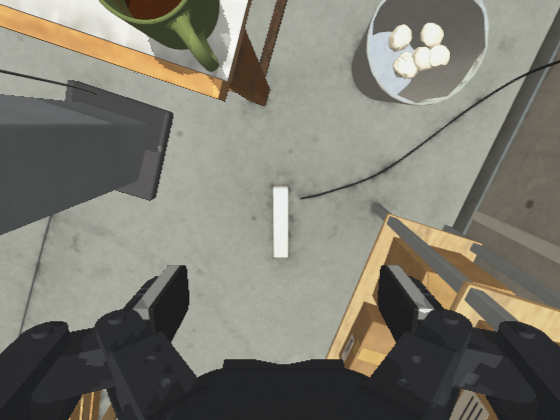

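```bash
python3 - <<'E'
from h import *
c=manip.calibration('top')
for n,uv in dict(vise=(350,208),dock=(231,210),lampbase=(252,300),edge=(265,303),jar=(284,258),hammer=(390,262),mug=(450,277)).items(): print(n,atz(c,uv,0).round())
t=cv2.imread('pics/top0.png'); s=cv2.imread('pics/side0.png')
a=cv2.resize(t[180:240,310:390],(800,600),interpolation=cv2.INTER_CUBIC)
b=cv2.resize(s[220:300,260:350],(675,600),interpolation=cv2.INTER_CUBIC)
d=cv2.resize(t[180:240,190:270],(800,600),interpolation=cv2.INTER_CUBIC)
e=cv2.resize(s[155:235,230:320],(675,600),interpolation=cv2.INTER_CUBIC)
for i,x in enumerate((a,b,d,e)): cv2.imwrite(f'pics/z{i}.png',x)
E
```

```text
vise [ 528. -191.    0.]
dock [529. 145.   0.]
lampbase [277.  89.   0.]
edge [268.  53.   0.]
jar [391.  -2.   0.]
hammer [ 374. -297.    0.]
mug [ 329. -461.    0.]
```

View pics/z0.png

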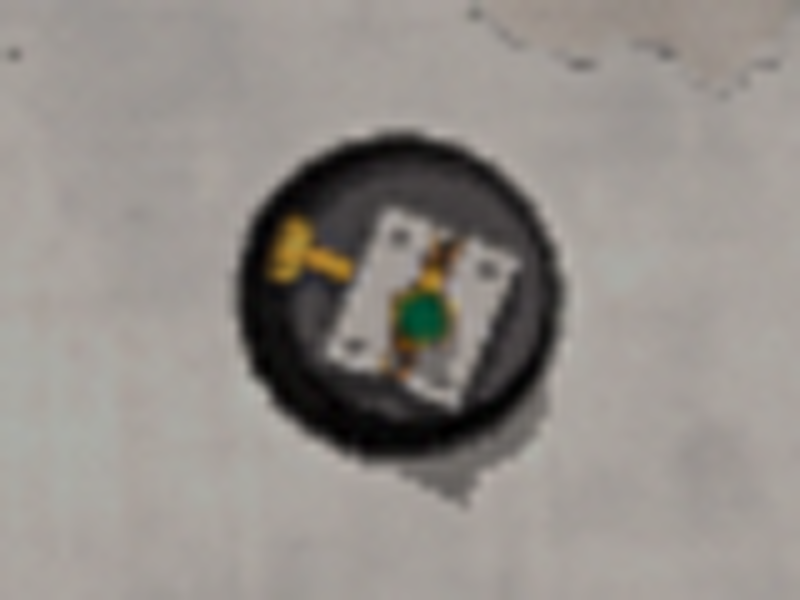

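View pics/z1.png

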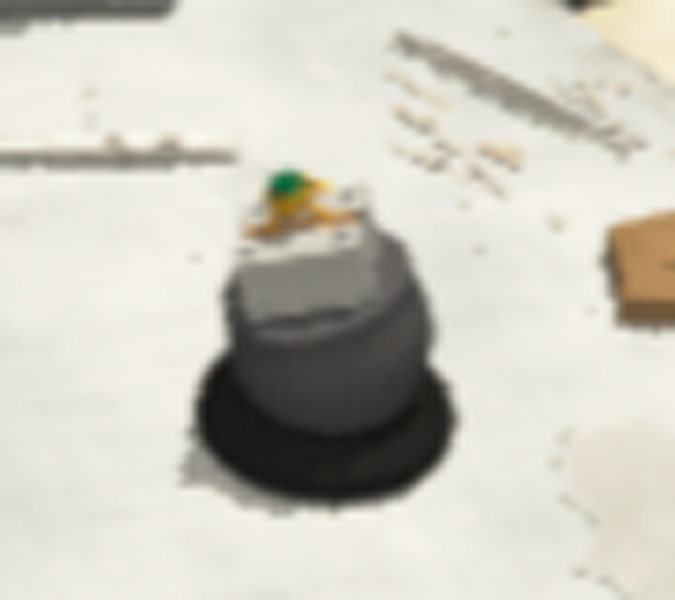

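View pics/z2.png

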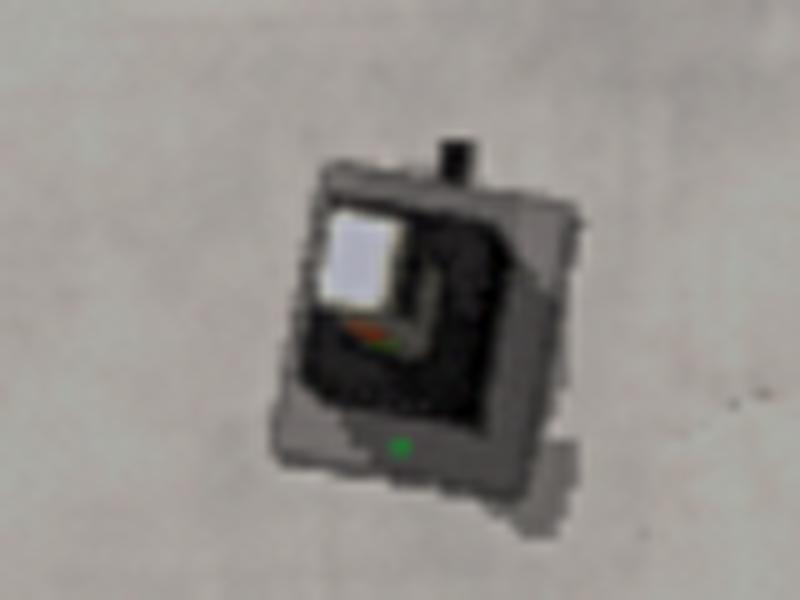

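View pics/z3.png

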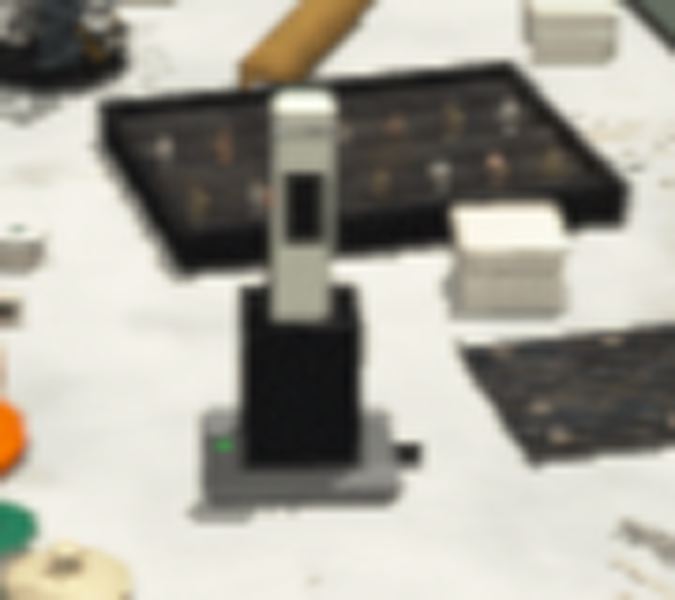

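```bash
python3 - <<'E'
from h import *
c=manip.calibration('top');s=manip.calibration('side')
print(proj(s,[[277,89,0],[290,85,100],[310,80,300],[320,70,500]]).round(), proj(s,[[528,-191,0]]).round())
print(tri((c,(250,300)),(s,(195,228))))
print(tri((c,(250,305)),(s,(202,75))))
print(tri((c,(231,208)),(s,(270,215))))
E
```

```text
[[197. 234.]
 [199. 205.]
 [201. 139.]
 [200.  61.]] [[305. 276.]]
(array([275.97605333,  93.95640101,  18.51676595]), [np.float64(0.987345614835292), np.float64(0.892124063798378)])
(array([310.95446208,  63.78972355, 469.46905384]), [np.float64(6.108648224166226), np.float64(4.580620479187762)])
(array([529.0247303 , 145.5097491 ,   2.81513359]), [np.float64(2.038341965566838), np.float64(1.7302292547457963)])
```

carry_out(motion=[[[0.96,-0.65,0,0,0,0,1],[0.96,-0.65,0,0,0,0,1],[0.96,-0.65,0,0,0,0,1],[0.96,-0.65,0,0,0,0,1],[0.96,-0.65,0,0,0,0,1],[0.96,-0.65,0,0,0,0,1],[0.96,-0.65,0,0,0,0,-1],[0.96,-0.65,0,0,0,0,-1],[0.96,-0.65,0,0,0,0,-1],[0.96,-0.65,0,0,0,0,-1],[0.96,-0.65,0,0,0,0,-1],[0,0,0,0,0,0,-1],[0,0,0,0,0,0,-1]]])

```text
clock: 1.78
ee_pos: [505.4, -193.7, 230.9]
tcp_rot: [3.104, 0.487, -0.002]
wrist_force: [0.3, -0.0, 0.1]
width: 0.1
```

```bash
python3 - <<'E'
from h import *
print(manip.get_obs()['q'].round(3))
c=manip.calibration('wrist');save('wrist','w1.png');np.savez('w1.npz',**{k:np.array(v) for k,v in c.items()})
save('side','side1.png');save('top','top1.png')
w=cv2.imread('pics/w1.png'); s=proj(c,[[528,-191,90]])[0];print(s)
u,v=int(s[0]),int(s[1]); u0=max(0,u-80);v0=max(0,min(300,v-60));print(u0,v0)
cv2.imwrite('pics/w1z.png',cv2.resize(w[v0:v0+120,u0:u0+160],(800,600),interpolation=cv2.INTER_CUBIC))
E
```

```text
[-4.950e-01  4.000e-02  1.811e+00 -1.000e-03  1.292e+00  7.640e-01]
[288.91114311 177.70436497]
208 117
```

View pics/w1.png

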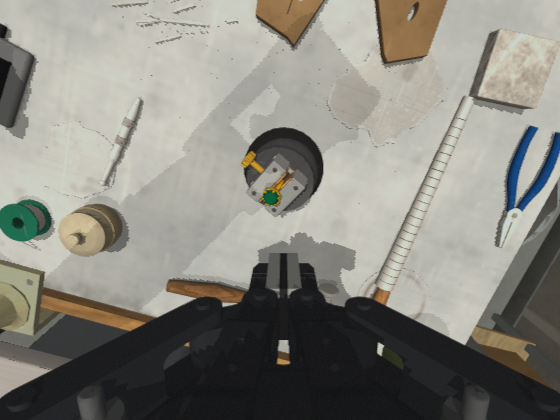

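View pics/w1z.png

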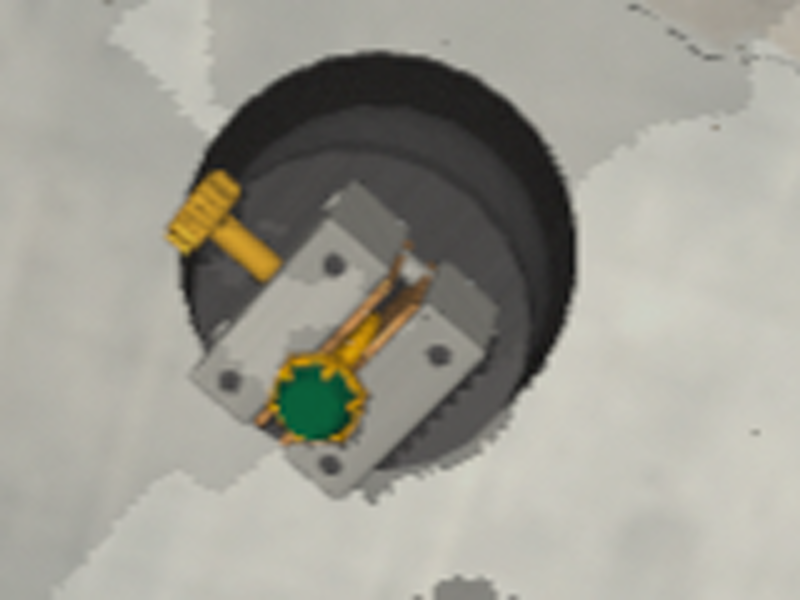

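View pics/side1.png

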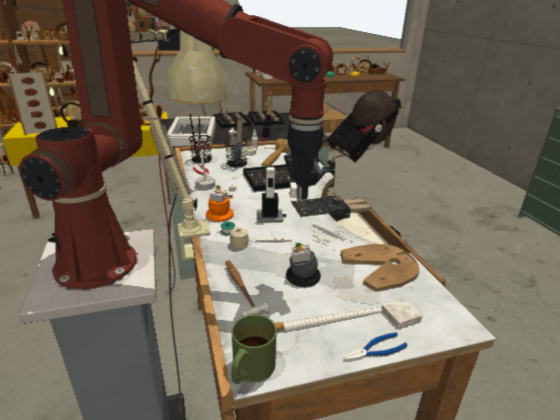

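View pics/top1.png

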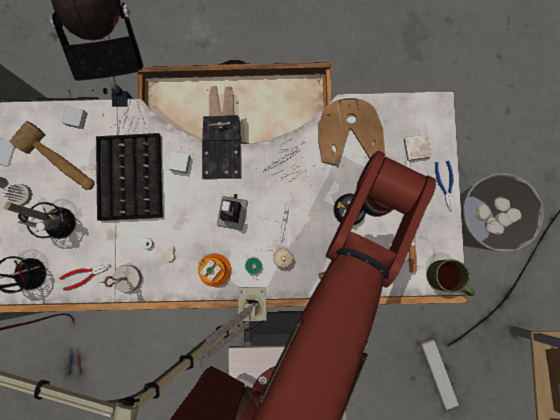

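```bash
python3 - <<'E'
from h import *
c=manip.calibration('top');s=manip.calibration('side')
for v in (35,45,60,75): print(tri((c,(125,410)),(s,(137,v))))
a=cv2.imread('pics/side1.png')[0:250,90:240]; cv2.imwrite('pics/l.png',cv2.resize(a,None,fx=2.4,fy=2.4))
o=manip.get_obs();print(R.from_rotvec(o['tcp_rot']).as_matrix().round(3))
# rough vise axis dir from wrist picture
w=dict(np.load('w1.npz'))
f=lambda u,v:(208+u/5,117+v/5)
for z in(85,95,100,106):print(z,atz(w,f(313,401),z).round(1))
# jaw corners at approx heights
for n,p in dict(nwT=(333,265),nwB=(230,380),seT=(438,355),seB=(330,465)).items(): print(n,atz(w,f(*p),82).round(1))
print('dish',atz(w,f(378,247),9).round(1))
E
```

```text
(array([158.48119993, 267.83412297, 545.89925484]), [np.float64(12.073811476116365), np.float64(7.47221945319582)])
(array([153.16271646, 275.56086275, 520.39821652]), [np.float64(12.737895617599516), np.float64(7.974163925825716)])
(array([144.85018521, 287.61977031, 480.5383703 ]), [np.float64(13.7029241314485), np.float64(8.725310315544716)])
(array([136.10911117, 300.27714718, 438.61969199]), [np.float64(14.632673294302627), np.float64(9.47464445062623)])
[[ 0.953  0.304 -0.001]
 [ 0.304 -0.953 -0.   ]
 [-0.001 -0.    -1.   ]]
85 [ 504.7 -180.8   85. ]
95 [ 507.  -180.5   95. ]
100 [ 508.2 -180.4  100. ]
106 [ 509.6 -180.2  106. ]
nwT [ 529.5 -176.9   82. ]
nwB [ 503.1 -165.    82. ]
seT [ 519.5 -200.5   82. ]
seB [ 493.1 -187.7   82. ]
dish [ 526.  -186.7    9. ]
```

View pics/l.png

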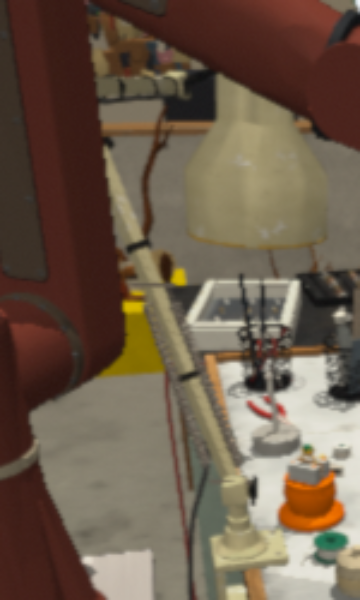

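```bash
cat > fit.py <<'E'
from h import *
from scipy.optimize import least_squares
def pts(p):
    x,y,yaw,l,q=p
    H=R.from_euler('z',yaw)*R.from_euler('y',-l)
    o=np.array([x,y,40]); f=lambda a:o+H.apply(a)
    return f,H
C=[(-22,19,45),(-22,-19,45),(22,-19,45),(22,19,45)]
def run(obs,dish,p0=(527,-188,-.38,.3,2),loss='soft_l1'):
    def res(p):
        f,H=pts(p); r=[]
        for c,px,a,w in obs:
            a=np.array(a,float)
            if a[2]>50: a[2]-=p[4]
            r+=list((proj(c,f(a))[0]-px)*w)
        for c,px,w in dish:
            d=atz(c,px,0)[:2]-p[:2]; r.append((np.hypot(*d)-46)*w)
        return np.array(r)
    s=least_squares(res,p0,loss=loss); return s.x,res(s.x)
S=(0,0,66.5)
E
python3 - <<'E'
from fit import *
c=manip.calibration('top');s=manip.calibration('side');w=dict(np.load('w1.npz'))
g=lambda u,v:(208+u/5-.4,117+v/5-.4); t=lambda u,v:(310+u/10-.45,180+v/10-.45); sd=lambda u,v:(260+u/7.5-.43,220+v/7.5-.43)
obs=[(w,g(*p),a,1) for p,a in zip([(190,375),(340,497),(490,340),(325,215)],C)]+[(w,g(313,401),S,1)]
obs+=[(c,t(*p),a,1.5) for p,a in zip([(328,357),(458,408),(522,262),(385,208)],C)]+[(c,t(424,315),S,1.5)]
obs+=[(s,sd(287,183),S,1.5)]
dish=[(w,g(*p),.5) for p in[(380,52),(577,240),(560,330),(195,150),(280,75),(500,100)]]+[(c,t(*p),.5) for p in [(395,132),(240,290),(562,300),(390,462)]]
x,r=run(obs,dish);print(x.round(3));print(r[:2*len(obs)].reshape(-1,2).round(1).tolist());print(r[2*len(obs):].round(1))
f,H=pts(x);print('jaw',f((0,0,45)).round(1),'stone',f((0,0,66.5-x[4])).round(1),H.apply((0,0,1)).round(3))
E
```

```text
[ 5.24539e+02 -1.87420e+02 -3.88000e-01  2.97000e-01  5.70100e+00]
[[-0.2, 0.6], [0.6, 0.9], [-0.0, 2.2], [0.6, -0.0], [0.8, 0.2], [-1.3, -0.0], [-0.7, -0.0], [-1.0, -1.0], [-0.7, -0.6], [-0.8, 0.2], [0.8, -0.3]]
[-0.6 -0.1  0.2  1.3 -0.  -1.1  0.3 -1.6  1.   0.6]
jaw [ 512.4 -182.4   83. ] stone [ 508.1 -180.7   98.1] [-0.271  0.111  0.956]
```

```bash
cat >> h.py <<'E'
def plan(P,axis=None,Rt=None):
    o=manip.get_obs(); p=o['ee_pos'];Rc=R.from_rotvec(o['tcp_rot'])
    if axis is not None:
        z=Rc.apply((0,0,1));a=np.array(axis)/np.linalg.norm(axis);v=np.cross(z,a);n=np.linalg.norm(v)
        Rt=(R.from_rotvec(v/n*np.arctan2(n,z@a)) if n>1e-9 else R.identity())*Rc
    if Rt is None: Rt=Rc
    rv=(Rc.inv()*Rt).as_rotvec()
    print('pos',p.round(1),'turn units',(np.degrees(rv)/6).round(2),'| then shift units',(Rt.inv().apply(np.array(P)-p)/40).round(3),'| F',o['wrist_force'].round(1),'w',round(o['width'],1),'t',o['clock'],'q',o['q'].round(2))
    return Rt
E
python3 - <<'E'
from h import *
ax=np.array([-.271,.111,.956]); st=np.array([508.1,-180.7,98.1])
plan(st+60*ax,-ax)
E
```

```text
pos [ 505.2 -194.5  231.1] turn units [-1.83  2.18  0.  ] | then shift units [-0.569 -0.93   1.661] | F [ 0.1 -0.2 -0.4] w -0.1 t 1.925 q [-0.5   0.04  1.81 -0.    1.29  0.76]
```

carry_out(motion=[[[0,0,0,-0.61,0.73,0,-1],[0,0,0,-0.61,0.73,0,-1],[0,0,0,-0.61,0.72,0,-1],[-0.19,-0.31,0.55,0,0,0,-1],[-0.19,-0.31,0.55,0,0,0,-1],[-0.19,-0.31,0.55,0,0,0,-1],[0,0,0,0,0,0,-1]]])

```text
clock: 2.8
ee_pos: [489.7, -172.6, 153.3]
tcp_rot: [2.932, 0.457, 0.374]
wrist_force: [-0.0, -0.1, 0.1]
width: -0.2
```

```bash
python3 - <<'E'
from h import *
ax=np.array([-.271,.111,.956]); st=np.array([508.1,-180.7,98.1])
plan(st+60*ax,-ax)
c=manip.calibration('wrist');save('wrist','w2.png');np.savez('w2.npz',**{k:np.array(v) for k,v in c.items()})
w=cv2.imread('pics/w2.png'); s=proj(c,[[512,-182,83]])[0];print(s)
u0=int(min(400,max(0,s[0]-80)));v0=int(max(0,min(300,s[1]-60)));print(u0,v0)
cv2.imwrite('pics/w2z.png',cv2.resize(w[v0:v0+120,u0:u0+160],(800,600),interpolation=cv2.INTER_CUBIC))
save('side','s2.png')
w=cv2.imread('pics/s2.png'); s=manip.calibration('side');print(proj(s,[508,-180,98]))
cv2.imwrite('pics/s2z.png',cv2.resize(w[180:300,240:400],(800,600),interpolation=cv2.INTER_CUBIC))
E
```

```text
pos [ 489.7 -172.6  153.3] turn units [-0.03  0.04  0.  ] | then shift units [ 0.051  0.058 -0.033] | F [-0.  -0.1  0.1] w -0.2 t 2.8 q [-0.49 -0.1   2.13  0.04  0.82  0.75]
[286.92098518 221.59203057]
206 161
[[298.25489383 243.65244325]]
```

View pics/w2.png

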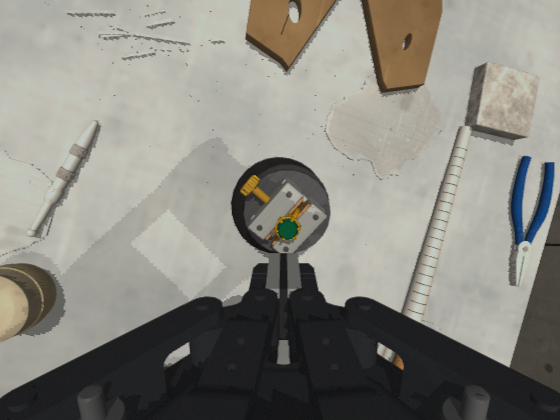

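View pics/w2z.png

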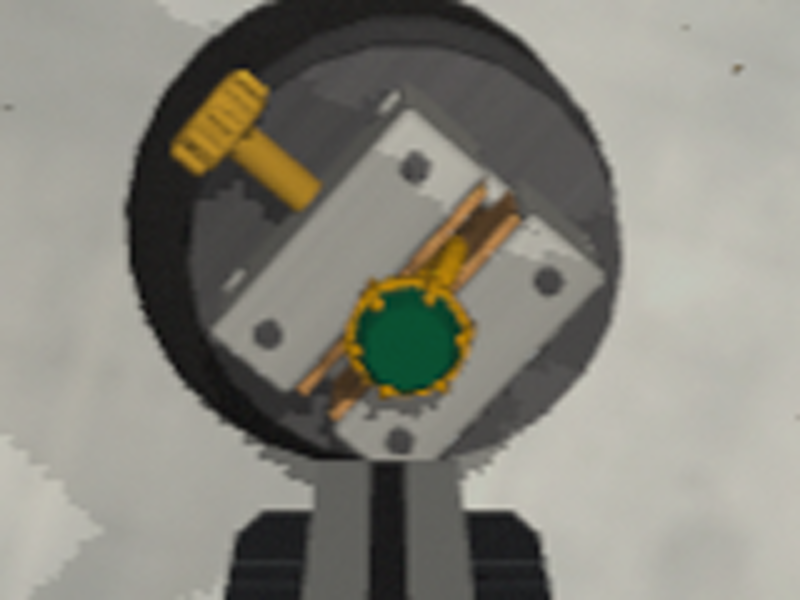

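View pics/s2z.png

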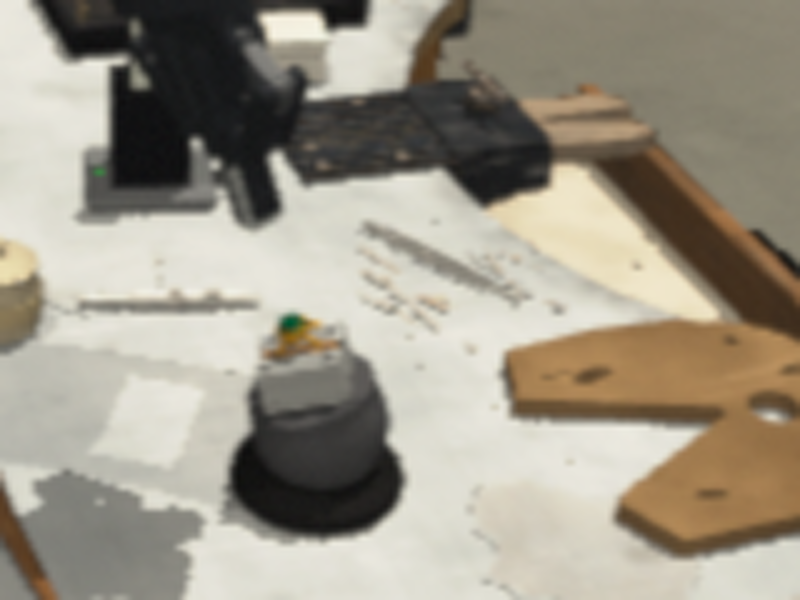

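```bash
cat > fit2.py <<'E'
from fit import *
c=manip.calibration('top');s=manip.calibration('side');w=dict(np.load('w1.npz'));w2=dict(np.load('w2.npz'))
g=lambda u,v:(208+u/5-.4,117+v/5-.4); t=lambda u,v:(310+u/10-.45,180+v/10-.45); sd=lambda u,v:(260+u/7.5-.43,220+v/7.5-.43);g2=lambda u,v:(206+u/5-.4,161+v/5-.4)
obs=[(w,g(*p),a,1) for p,a in zip([(190,375),(340,497),(490,335),(325,215)],C)]+[(w,g(313,401),S,1)]
obs+=[(w2,g2(*p),a,1) for p,a in zip([(212,330),(603,272),(408,105)],[C[0],C[2],C[3]])]+[(w2,g2(409,340),S,1)]
obs+=[(c,t(*p),a,1.5) for p,a in zip([(328,357),(458,408),(522,262),(385,208)],C)]+[(c,t(424,315),S,1.5)]
obs+=[(s,sd(287,183),S,1.5)]
dish=[(w,g(*p),.5) for p in[(380,52),(577,240),(560,330),(195,150),(280,75),(500,100)]]+[(c,t(*p),.5) for p in [(395,132),(240,290),(562,300),(390,462)]]+[(w2,g2(*p),.5) for p in [(128,220),(621,250),(170,90)]]
if __name__=='__main__':
    x,r=run(obs,dish);print(x.round(3));print(r[:2*len(obs)].reshape(-1,2).round(1).tolist());print(r[2*len(obs):].round(1))
    f,H=pts(x);print('jaw',f((0,0,45)).round(1),'stone',f((0,0,66.5-x[4])).round(1),H.apply((0,0,1)).round(3))
    print('stone tri w1,w2',tri((w,g(313,401)),(w2,g2(409,340))),tri((w,g(313,401)),(w2,g2(409,340)),(s,sd(287,183)),(c,t(424,315))))
E
python3 fit2.py
```

```text
[ 5.25007e+02 -1.87627e+02 -3.92000e-01  3.10000e-01  5.78900e+00]
[[-0.2, 0.4], [0.5, 0.7], [-0.1, 3.4], [0.6, 0.1], [0.6, 0.2], [-0.5, 0.6], [1.9, 0.3], [-0.0, -0.6], [0.1, -0.0], [-1.4, -0.1], [-0.8, -0.0], [-1.0, -0.9], [-0.7, -0.5], [-0.9, 0.3], [0.7, -0.2]]
[-0.8 -0.3  0.1  1.3 -0.1 -1.4  0.  -1.5  0.9  0.8  0.1  2.9 -0.5]
jaw [ 512.3 -182.4   82.9] stone [ 507.9 -180.6   97.8] [-0.282  0.116  0.952]
stone tri w1,w2 (array([ 508.03206243, -180.09570215,   98.85829395]), [np.float64(0.2279027507062304), np.float64(0.3031596065829596)]) (array([ 507.72152428, -180.76431404,   97.6990089 ]), [np.float64(0.8984842793880742), np.float64(0.42838916279605915), np.float64(0.4066883434382572), np.float64(0.5697336584878522)])
```

carry_out(motion=[[[0.02,0.03,0.6,0,0,0,-1],[0.03,0.03,0.6,0,0,0,-1],[0,0,0.1,0,0,0,-1],[0,0,0.05,0,0,0,-1]]])

```text
clock: 3.4
ee_pos: [510.5, -181.5, 106.6]
tcp_rot: [2.926, 0.458, 0.383]
wrist_force: [0.8, 0.1, 1.4]
width: -0.0
```

```bash
python3 - <<'E'
from h import *
ax=np.array([-.277,.114,.954]); plan(np.array([508,-180.5,98.5]),-ax)
save('side','s3.png');save('wrist','w3.png')
w=cv2.imread('pics/s3.png')[210:300,250:370];w2=cv2.imread('pics/w3.png')[160:280,206:366]
cv2.imwrite('pics/s3z.png',np.hstack([cv2.resize(w,(400,300),interpolation=cv2.INTER_CUBIC),cv2.resize(w2,(400,300),interpolation=cv2.INTER_CUBIC)]))
E
```

```text
pos [ 510.5 -181.5  106.6] turn units [-0.03  0.03 -0.  ] | then shift units [-0.096 -0.08   0.173] | F [0.8 0.1 1.4] w -0.0 t 3.4 q [-0.49  0.02  2.12  0.05  0.71  0.74]
```

View pics/s3z.png

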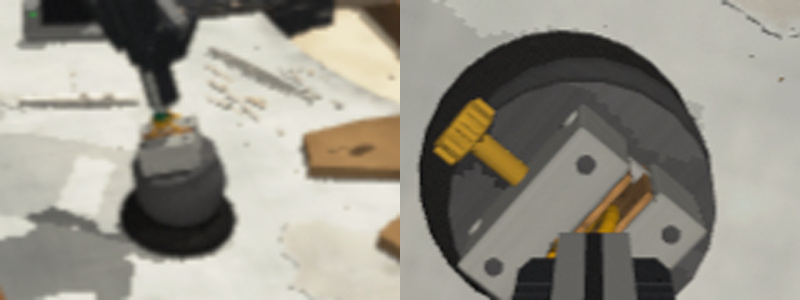

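carry_out(motion=[[[0,0,0,0,0,0,-1],[0,0,0,0,0,0,-1]]])

```text
clock: 3.75
ee_pos: [509.9, -180.9, 106.1]
tcp_rot: [2.927, 0.459, 0.382]
wrist_force: [0.4, 0.7, -0.2]
width: -0.1
```

```bash
python3 - <<'E'
from h import *
ax=np.array([-.277,.114,.954]); Rt=plan(np.array([508,-180.5,98.5]),-ax)
print(Rt.as_matrix().round(3))
E
```

```text
pos [ 509.9 -180.9  106.1] turn units [-0.04  0.03 -0.  ] | then shift units [-0.084 -0.059  0.166] | F [ 0.4  0.7 -0.2] w -0.1 t 3.75 q [-0.49  0.02  2.12  0.05  0.71  0.74]
[[ 0.92   0.278  0.277]
 [ 0.319 -0.941 -0.114]
 [ 0.229  0.193 -0.954]]
```

carry_out(motion=[[[-0.09,-0.07,0.05,0,0,0,-1],[0,0,0,0,0,0,-1],[0,0,0,0,0,0,-1]]])

```text
clock: 4.12
ee_pos: [505.9, -179.4, 102.0]
tcp_rot: [2.928, 0.459, 0.381]
wrist_force: [0.1, -0.3, -0.7]
width: -0.1
```

```bash
python3 - <<'E'
from h import *
ax=np.array([-.277,.114,.954]); Rt=plan(np.array([508,-180.5,98.5]),-ax)
for i in range(2): save('side','s4.png');o=manip.get_obs();print(o['ee_pos'],o['wrist_force'])
w=cv2.imread('pics/s4.png')[210:300,250:370]
cv2.imwrite('pics/s4z.png',cv2.resize(w,(800,600),interpolation=cv2.INTER_CUBIC))
E
```

```text
pos [ 505.9 -179.4  102. ] turn units [-0.05  0.04 -0.  ] | then shift units [0.02  0.023 0.1  ] | F [ 0.1 -0.3 -0.7] w -0.1 t 4.125 q [-0.49  0.02  2.13  0.05  0.7   0.74]
[ 506.05291153 -179.48914213  102.090084  ] [ 0.49136503 -1.01202555  0.15016734]
[ 506.08952902 -179.53578032  102.11822231] [ 0.72297438 -0.27571325 -0.57609972]
```

View pics/s4z.png

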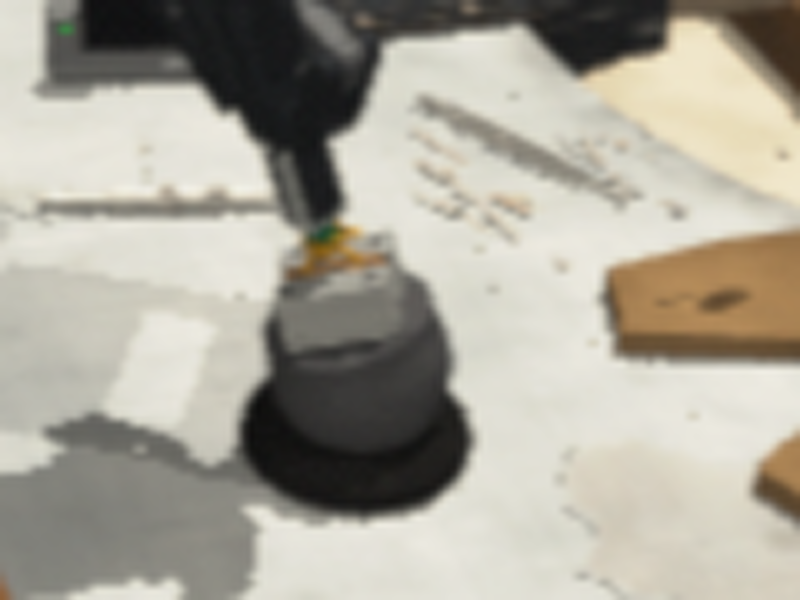

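carry_out(motion=[[[0.02,0.02,0.05,0,0,0,-1],[0,0,0.05,0,0,0,-1],[0,0,0.03,0,0,0,-1],[0,0,0,0,0,0,-1]]])

```text
clock: 4.72
ee_pos: [508.4, -180.5, 98.0]
tcp_rot: [2.928, 0.459, 0.38]
wrist_force: [-3.4, 1.2, 6.0]
width: -0.2
```

carry_out(motion=[[[0,0,0.05,0,0,0,-1],[0,0,0.05,0,0,0,-1],[0,0,0,0,0,0,-1]]])

```text
clock: 5.1
ee_pos: [509.4, -181.0, 94.2]
tcp_rot: [2.928, 0.459, 0.38]
wrist_force: [-6.2, 1.5, 7.6]
width: 0.1
```

carry_out(motion=[[[0,0,0.04,0,0,0,-1],[0,0,0.04,0,0,0,-1],[0,0,0,0,0,0,-1]]])

```text
clock: 5.48
ee_pos: [509.7, -181.1, 93.9]
tcp_rot: [2.93, 0.461, 0.376]
wrist_force: [-19.6, 8.3, 31.7]
width: 0.0
```

carry_out(motion=[[[0,0,-0.15,0,0,0,-1],[0,0,-0.8,0,0,0,-1],[0,0,-1,0,0,0,-1],[0,0,-0.8,0,0,0,-1],[0,0,0,0,0,0,1]]])

```text
clock: 6.1
ee_pos: [482.4, -170.2, 199.1]
tcp_rot: [2.923, 0.458, 0.389]
wrist_force: [-0.5, -0.4, -0.8]
width: 17.1
```

```bash
python3 - <<'E'
from h import *
ax=np.array([-.277,.114,.954]); plan(np.array([508,-180.5,98.5]),-ax)
c=manip.calibration('wrist');save('wrist','w5.png');np.savez('w5.npz',**{k:np.array(v) for k,v in c.items()})
s=proj(c,[[512,-182,83]])[0];print(s)
u0=int(min(400,max(0,s[0]-80)));v0=int(max(0,min(300,s[1]-60)));print(u0,v0)
w=cv2.imread('pics/w5.png')
cv2.imwrite('pics/w5z.png',cv2.resize(w[v0:v0+120,u0:u0+160],(800,600),interpolation=cv2.INTER_CUBIC))
save('side','s5.png')
w=cv2.imread('pics/s5.png')[220:300,260:350]
cv2.imwrite('pics/s5z.png',cv2.resize(w,(675,600),interpolation=cv2.INTER_CUBIC))
E
```

```text
pos [ 482.4 -170.2  199.1] turn units [ 0.   -0.01  0.  ] | then shift units [-0.069 -0.065  2.606] | F [-0.5 -0.4 -0.8] w 17.1 t 6.1 q [-0.5  -0.19  2.12  0.04  0.91  0.74]
[280.23932859 211.50997199]
200 151
```

View pics/w5z.png

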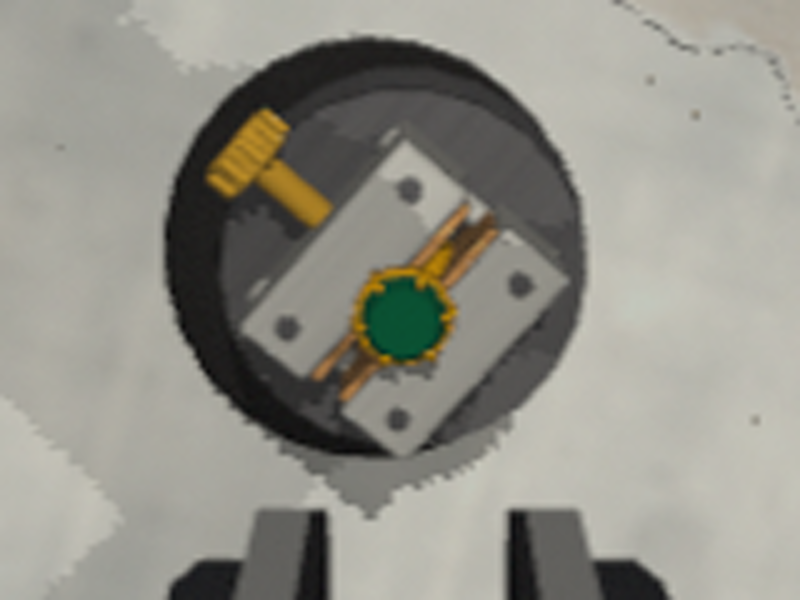

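View pics/s5z.png

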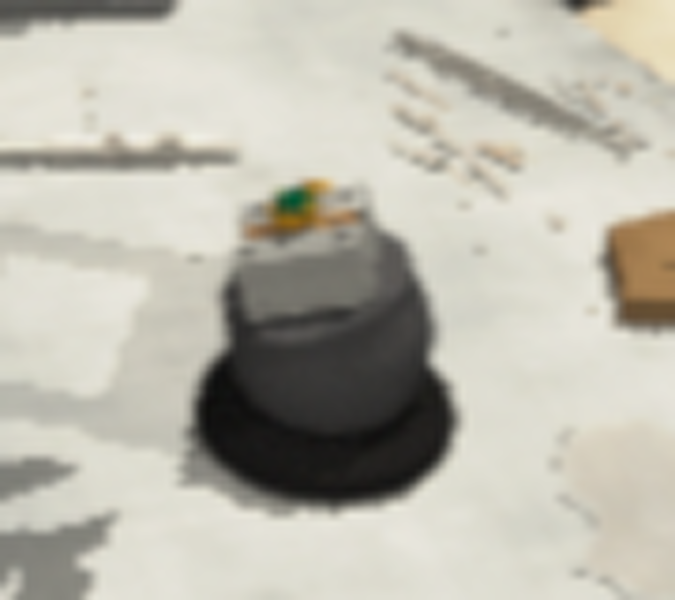

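```bash
python3 - <<'E'
from fit2 import *
w5=dict(np.load('w5.npz'));g5=lambda u,v:(200+u/5-.4,151+v/5-.4)
ob=[o for o in obs if o[2]!=S]
ob+=[(w5,g5(*p),a,1) for p,a in zip([(240,328),(403,457),(568,280),(405,138)],C)]+[(w5,g5(404,317),S,1.5),(s,sd(293,203),S,1.5)]
di=dish+[(w5,g5(*p),.5) for p in [(165,240),(586,250),(370,37),(250,85)]]
for k in (None,'fix'):
    x,r=run(ob,di);print(x.round(3));print(r[:2*len(ob)].reshape(-1,2).round(1).tolist())
    break
f,H=pts(x);print('jaw',f((0,0,45)).round(1),'stone',f((0,0,66.5-x[4])).round(1),'home',f((0,0,56.5)).round(1),H.apply((0,0,1)).round(3))
# w5 only, jaws
x,r=run(ob[-6:-1],[(w5,g5(*p),.5) for p in [(165,240),(586,250),(370,37),(250,85)]]);f,H=pts(x);print(x.round(3),f((0,0,56.5)).round(1))
E
```

```text
[ 5.25215e+02 -1.87799e+02 -3.97000e-01  3.19000e-01  1.37240e+01]
[[-0.2, 0.2], [0.3, 0.7], [-0.2, 3.8], [0.6, 0.2], [-0.6, 0.4], [1.8, 0.7], [0.0, -0.4], [-1.5, -0.1], [-0.9, 0.1], [-1.0, -0.8], [-0.7, -0.5], [-0.3, -0.0], [0.7, 1.1], [1.2, -0.1], [-0.2, -0.4], [0.1, -0.1], [0.6, -0.3]]
jaw [ 512.2 -182.4   82.7] stone [ 510.  -181.4   90.1] home [ 508.9 -181.    93.7] [-0.289  0.121  0.95 ]
[ 5.25878e+02 -1.88214e+02 -4.03000e-01  3.39000e-01  1.42010e+01] [ 508.6 -180.9   93.3]
```

```bash
cat >> h.py <<'E'
def rows(P,Rt,n,nr=None):
    o=manip.get_obs(); p=o['ee_pos'].copy();Rc=R.from_rotvec(o['tcp_rot']); rv=(Rc.inv()*Rt).as_rotvec(); d=(np.array(P)-p)/n; nr=nr or n
    for i in range(n):
        a=Rc.inv().apply(d)/40; t=np.degrees(rv)/6/nr if i<nr else rv*0
        print((a.round(2)+0.).tolist()+(t.round(2)+0.).tolist()); Rc=Rc*R.from_rotvec(np.radians(t.round(2)*6))
def down(yaw): # tool x yaw
    x=np.array([np.cos(yaw),np.sin(yaw),0]);z=np.array([0,0,-1.]);return R.from_matrix(np.column_stack([x,np.cross(z,x),z]))
E
python3 - <<'E'
from h import *
rows([510,142,290],down(-.21),10,8)
E
```

```text
[0.37, -0.67, -0.29, 0.15, -0.33, 0.62]
[0.31, -0.69, -0.29, 0.15, -0.33, 0.62]
[0.26, -0.72, -0.29, 0.15, -0.33, 0.62]
[0.2, -0.74, -0.29, 0.15, -0.33, 0.62]
[0.14, -0.75, -0.28, 0.15, -0.33, 0.62]
[0.08, -0.76, -0.28, 0.15, -0.33, 0.62]
[0.03, -0.77, -0.27, 0.15, -0.33, 0.62]
[-0.03, -0.78, -0.25, 0.15, -0.33, 0.62]
[-0.09, -0.78, -0.24, 0.0, 0.0, 0.0]
[-0.09, -0.78, -0.24, 0.0, 0.0, 0.0]
```

carry_out(motion=[[[0.37,-0.67,-0.29,0.15,-0.33,0.62,1],[0.31,-0.69,-0.29,0.15,-0.33,0.62,1],[0.26,-0.72,-0.29,0.15,-0.33,0.62,1],[0.2,-0.74,-0.29,0.15,-0.33,0.62,1],[0.14,-0.75,-0.28,0.15,-0.33,0.62,1],[0.08,-0.76,-0.28,0.15,-0.33,0.62,1],[0.03,-0.77,-0.27,0.15,-0.33,0.62,1],[-0.03,-0.78,-0.25,0.15,-0.33,0.62,1],[-0.09,-0.78,-0.24,0,0,0,1],[-0.09,-0.78,-0.24,0,0,0,1],[0,0,0,0,0,0,1],[0,0,0,0,0,0,1]]])

```text
clock: 7.7
ee_pos: [509.6, 141.8, 288.1]
tcp_rot: [3.12, -0.333, -0.01]
wrist_force: [-0.6, -0.2, -0.4]
width: 85.4
```

```bash
python3 - <<'E'
from h import *
plan([510,142,290],Rt=down(-.21))
c=manip.calibration('wrist');save('wrist','w6.png');np.savez('w6.npz',**{k:np.array(v) for k,v in c.items()})
s=proj(c,[[529,145,100]])[0];print(s)
E
```

```text
pos [509.6 141.8 288.1] turn units [ 0.04  0.06 -0.03] | then shift units [ 0.008 -0.006 -0.047] | F [-0.6 -0.2 -0.4] w 85.4 t 7.7 q [ 0.14 -0.03  1.77 -0.    1.41  1.92]
[276.23409958 172.71360501]
```

View pics/w6.png

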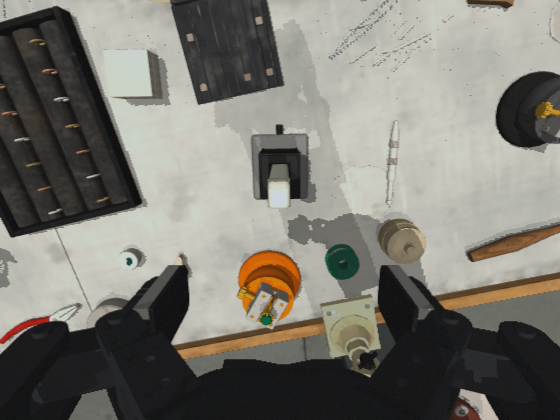

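```bash
python3 - <<'E'
from h import *
w=cv2.imread('pics/w6.png')[115:220,215:355]
cv2.imwrite('pics/w6z.png',cv2.resize(w,(800,600),interpolation=cv2.INTER_CUBIC))
E
```

```text
(no output)
```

View pics/w6z.png

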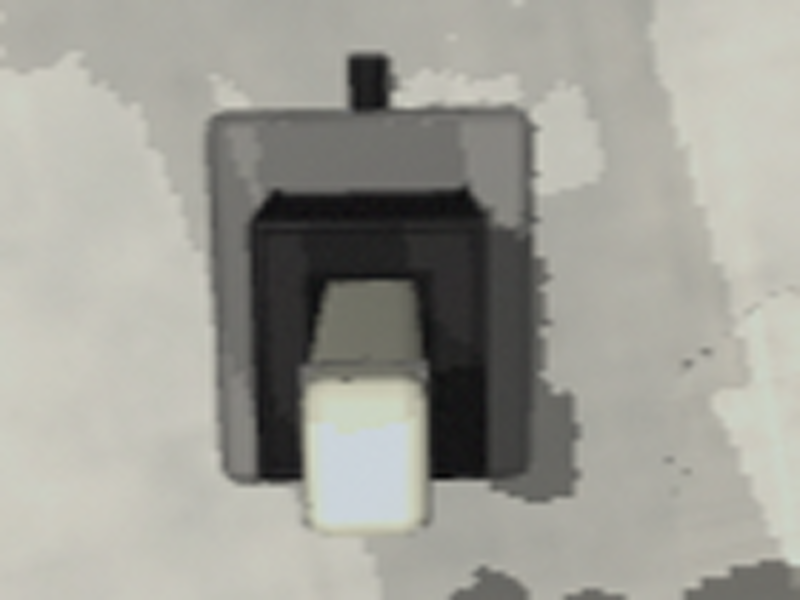

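```bash
python3 - <<'E'
from h import *
w=dict(np.load('w6.npz'));f=lambda u,v:(215+u/5.714-.41,115+v/5.714-.41)
def q(ps,z):
    X=np.array([atz(w,f(*p),z) for p in ps])[:,:2];print(z,X.mean(0).round(1),[round(float(np.hypot(*(X[i]-X[(i+1)%4]))),1) for i in range(4)],'yaw tb',[round(float(np.arctan2(*(X[a]-X[b])[::-1])),3) for a,b in((0,3),(1,2))],'lr+90',[round(float(np.arctan2(*(X[a]-X[b])[::-1])-np.pi/2),3) for a,b in((0,1),(3,2))])
q([(305,378),(428,378),(432,530),(308,530)],174)
q([(255,225),(487,222),(486,478),(258,478)],78)
q([(208,115),(530,112),(524,480),(230,484)],10)
c=manip.calibration('top');X=atz(c,(225.6,205.3),174);print('top cam butt',X.round(1))
X=[atz(c,(190+u/10-.45,180+v/10-.45),10) for u,v in((325,160),(580,208),(522,500),(272,462))];print(np.mean(X,0))
E
```

```text
174 [522.3 142.9] [17.5, 22.4, 18.1, 22.4] yaw tb [-0.207, -0.182] lr+90 [-0.214, -0.214]
78 [520.9 143.3] [44.3, 50.2, 45.3, 49.6] yaw tb [-0.222, -0.203] lr+90 [-0.201, -0.214]
10 [521.1 143.3] [72.1, 84.7, 69.7, 85.0] yaw tb [-0.18, -0.209] lr+90 [-0.204, -0.2]
top cam butt [521.6 140.6 174. ]
[520.3620232  140.89219759  10.        ]
```

```bash
python3 - <<'E'
from h import *
plan([521.6,142.6,110],Rt=down(-.207))
E
```

```text
pos [509.7 141.5 288.4] turn units [ 0.04  0.05 -0.06] | then shift units [ 0.286 -0.087  4.46 ] | F [0.1 0.1 0.3] w 85.3 t 7.75 q [ 0.14 -0.03  1.77 -0.    1.41  1.92]
```

carry_out(motion=[[[0.29,-0.09,0.4,0.04,0.05,-0.06,1],[0,0,0.7,0,0,0,1],[0,0,0.7,0,0,0,1],[0,0,0,0,0,0,1],[0,0,0,0,0,0,1]]])

```text
clock: 8.38
ee_pos: [523.1, 143.0, 218.5]
tcp_rot: [-3.123, 0.325, -0.005]
wrist_force: [0.1, -0.1, -0.5]
width: 85.4
```

```bash
python3 - <<'E'
from h import *
plan([521.6,142.6,110],Rt=down(-.207))
c=manip.calibration('wrist');print(proj(c,[[521.6,142.6,174]]));w=save('wrist','w7.png')
E
```

```text
pos [523.1 143.  218.5] turn units [-0.02 -0.03 -0.01] | then shift units [-0.033  0.017  2.712] | F [ 0.1 -0.1 -0.5] w 85.4 t 8.375 q [0.14 0.05 1.82 0.   1.26 1.92]
[[285.69935111 240.45305712]]
```

View pics/w7.png

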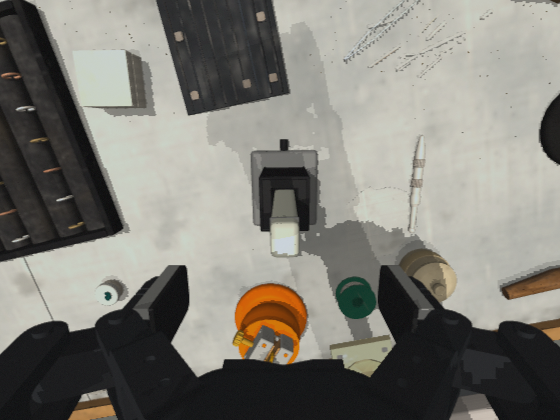

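carry_out(motion=[[[-0.03,0.02,0.5,0,0,0,1],[0,0,0.6,0,0,0,1],[0,0,0.6,0,0,0,1],[0,0,0.6,0,0,0,1],[0,0,0.36,0,0,0,1],[0,0,0,0,0,0,1],[0,0,0,0,0,0,1]]])

```text
clock: 9.3
ee_pos: [522.6, 143.1, 113.2]
tcp_rot: [-3.123, 0.324, -0.008]
wrist_force: [0.1, 0.5, 0.2]
width: 85.4
```

```bash
python3 - <<'E'
from h import *
plan([521.6,142.6,110],Rt=down(-.207))
E
```

```text
pos [522.6 143.1 113.2] turn units [-0.02 -0.05  0.  ] | then shift units [-0.022  0.018  0.08 ] | F [0.1 0.5 0.2] w 85.4 t 9.3 q [0.14 0.17 1.91 0.   1.06 1.91]
```

carry_out(motion=[[[-0.02,0.02,0.06,0,0,0,1],[0,0,0,0,0,0,-1],[0,0,0,0,0,0,-1],[0,0,0,0,0,0,-1],[0,0,0,0,0,0,-1],[0,0,0,0,0,0,-1],[0,0,0,0,0,0,-1]]], grip_force=50)

```text
clock: 10.18
ee_pos: [520.7, 142.5, 109.6]
tcp_rot: [-3.123, 0.324, -0.005]
wrist_force: [0.7, 1.1, 0.7]
width: 17.8
```

```bash
python3 - <<'E'
from h import *
plan([521.6,142.6,110],Rt=down(-.207))
save('wrist','w8.png');save('side','s8.png')
w=cv2.imread('pics/s8.png')[140:240,210:330]
cv2.imwrite('pics/s8z.png',cv2.resize(w,(720,600),interpolation=cv2.INTER_CUBIC))
E
```

```text
pos [520.7 142.5 109.6] turn units [-0.02 -0.03  0.  ] | then shift units [ 0.022 -0.008 -0.009] | F [0.7 1.1 0.7] w 17.8 t 10.175 q [0.14 0.17 1.91 0.   1.05 1.91]
```

View pics/w8.png

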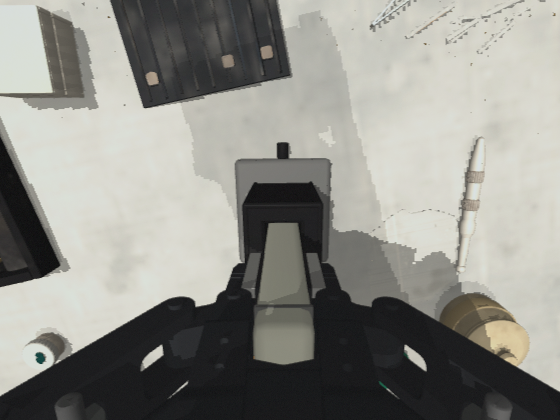

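View pics/s8z.png

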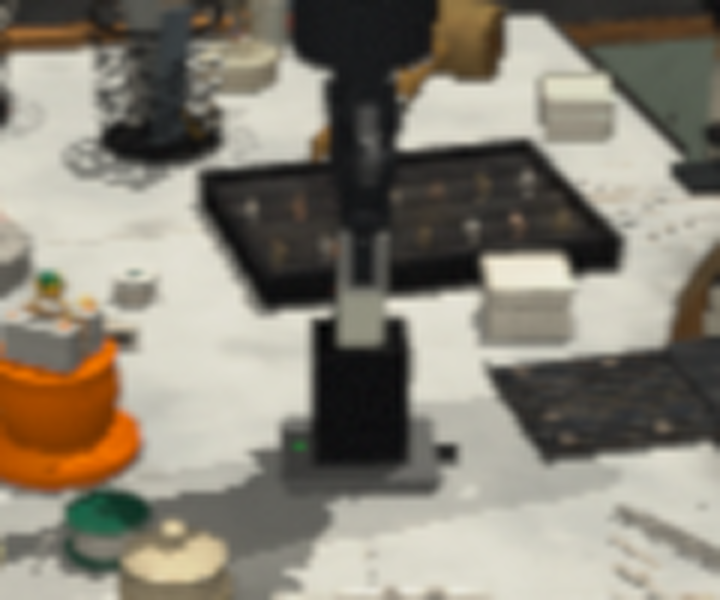

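carry_out(motion=[[[0,0,-0.3,0,0,0,-1],[0,0,-0.5,0,0,0,-1],[0,0,-0.5,0,0,0,-1],[0,0,-0.5,0,0,0,-1],[0,0,-0.5,0,0,0,-1],[0,0,-0.5,0,0,0,-1],[0,0,-0.5,0,0,0,-1],[0,0,-0.5,0,0,0,-1],[0,0,-0.3,0,0,0,-1],[0,0,0,0,0,0,-1],[0,0,0,0,0,0,-1]]])

```text
clock: 11.65
ee_pos: [519.5, 142.0, 272.5]
tcp_rot: [-3.124, 0.324, -0.002]
wrist_force: [-0.4, 0.2, 0.4]
width: 18.1
```

```bash
python3 - <<'E'
from h import *
plan([521.6,142.6,110],Rt=down(-.207))
c=manip.calibration('wrist');save('wrist','w9.png');save('side','s9.png')
o=manip.get_obs();Rc=R.from_rotvec(o['tcp_rot'])
X=[o['ee_pos']+Rc.apply((0,0,z)) for z in (85.6,97.6)];print(proj(c,X),proj(manip.calibration('side'),X))
E
```

```text
pos [519.5 142.  272.5] turn units [-0.01 -0.01  0.  ] | then shift units [ 0.049 -0.025  4.063] | F [-0.4  0.2  0.4] w 18.1 t 11.65 q [ 0.14 -0.    1.77  0.    1.37  1.91]
[[284.35461825 219.18608006]
 [284.30182854 214.75831222]] [[269.82287297 163.68406194]
 [269.7797426  167.30264995]]
```

View pics/w9.png

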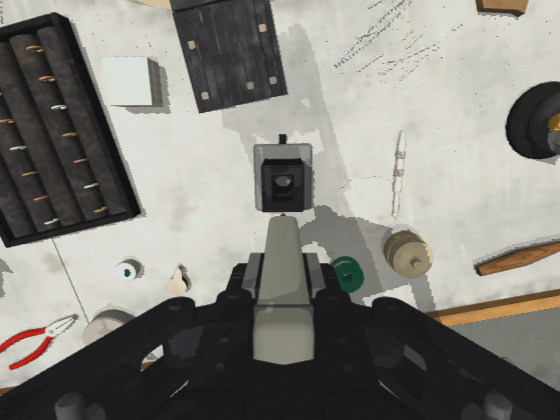

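View pics/s9.png

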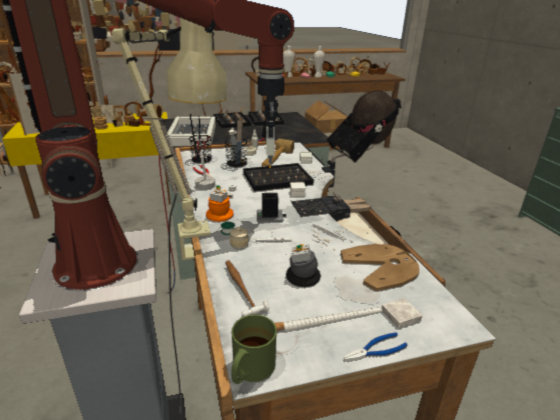

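```bash
python3 - <<'E'
from h import *
ax=R.from_euler('z',-.397).apply(R.from_euler('y',-.318).apply([0,0,1]));st=np.array([508.9,-181,93.8]);print(ax)
P=st+ax*132.6
Rt=plan(P,-ax); rows(P,Rt,11,8)
E
```

```text
[-0.28834978  0.12089394  0.94986265]
pos [519.3 142.  272.2] turn units [-0.58  2.98 -0.  ] | then shift units [-0.107  7.666  1.822] | F [ 0.6 -0.  -0.3] w 18.2 t 11.75 q [ 0.14 -0.    1.77  0.    1.37  1.91]
[0.03, 0.71, 0.12, -0.07, 0.37, 0.0]
[0.03, 0.7, 0.13, -0.07, 0.37, 0.0]
[0.03, 0.7, 0.13, -0.07, 0.37, 0.0]
[0.02, 0.7, 0.14, -0.07, 0.37, 0.0]
[0.01, 0.7, 0.14, -0.07, 0.37, 0.0]
[0.01, 0.7, 0.15, -0.07, 0.37, 0.0]
[0.0, 0.7, 0.15, -0.07, 0.37, 0.0]
[0.0, 0.7, 0.16, -0.07, 0.37, 0.0]
[-0.01, 0.7, 0.16, 0.0, 0.0, 0.0]
[-0.01, 0.7, 0.16, 0.0, 0.0, 0.0]
[-0.01, 0.7, 0.16, 0.0, 0.0, 0.0]
```

carry_out(motion=[[[0.03,0.4,0.06,0,0.1,0,-1],[0.03,0.7,0.12,-0.07,0.37,0,-1],[0.03,0.7,0.13,-0.07,0.37,0,-1],[0.02,0.7,0.14,-0.07,0.37,0,-1],[0.02,0.7,0.14,-0.07,0.37,0,-1],[0.01,0.7,0.15,-0.07,0.37,0,-1],[0,0.7,0.15,-0.07,0.37,0,-1],[0,0.7,0.16,-0.07,0.37,0,-1],[-0.01,0.7,0.16,-0.07,0.37,0,-1],[-0.01,0.7,0.16,-0.07,0.29,0,-1],[-0.01,0.6,0.16,0,0,0,-1],[0,0.3,0.16,0,0,0,-1],[0,0,0,0,0,0,-1],[0,0,0,0,0,0,-1],[0,0,0,0,0,0,-1]]])

```text
clock: 13.62
ee_pos: [473.8, -160.2, 217.1]
tcp_rot: [2.981, -0.309, 0.523]
wrist_force: [0.1, 0.0, -1.1]
width: 17.8
```

```bash
cat > chk.py <<'E'
from h import *
import sys
n=sys.argv[1]
ax=R.from_euler('z',-.397).apply(R.from_euler('y',-.318).apply([0,0,1]));st=np.array([508.9,-181,93.8])
plan(st+ax*97.6,-ax)
o=manip.get_obs();Rc=R.from_rotvec(o['tcp_rot']);tip=o['ee_pos']+Rc.apply((0.5,0,97.6));d=Rc.inv().apply(st-tip)
print('tip est',tip.round(1),'tip->stone in tool mm',d.round(1),'F along tool z',(Rc.apply((0,0,1))@o['wrist_force']).round(2))
c=manip.calibration('wrist');save('wrist',f'w{n}.png');np.savez(f'w{n}.npz',**{k:np.array(v) for k,v in c.items()});save('side',f's{n}.png')
cs=manip.calibration('side')
print('tip px w',proj(c,tip).round(1),'s',proj(cs,tip).round(1),'stone px w',proj(c,st).round(1),'s',proj(cs,st).round(1))
a=cv2.imread(f'pics/w{n}.png');b=cv2.imread(f'pics/s{n}.png')
p=proj(c,st)[0].astype(int);u0=min(400,max(0,p[0]-80));v0=min(300,max(0,p[1]-60));print('w crop',u0,v0,'x5')
cv2.imwrite(f'pics/w{n}z.png',cv2.resize(a[v0:v0+120,u0:u0+160],(800,600),interpolation=cv2.INTER_CUBIC))
cv2.imwrite(f'pics/s{n}z.png',cv2.resize(b[190:290,230:363],(800,600),interpolation=cv2.INTER_CUBIC))
E
python3 chk.py 10
```

```text
pos [ 473.8 -160.2  217.1] turn units [ 0.04 -0.4   0.  ] | then shift units [-0.031  0.137  0.803] | F [ 0.1  0.  -1.1] w 17.8 t 13.625 q [-0.49 -0.28  2.16  0.05  0.9   1.27]
tip est [ 506.1 -173.2  125.9] tip->stone in tool mm [-7.1  5.  32. ] F along tool z 1.02
tip px w [[284.1 214.3]] s [[297.2 232.9]] stone px w [[289.6 212. ]] s [[298.6 245.2]]
w crop 209 152 x5
```

View pics/w10z.png

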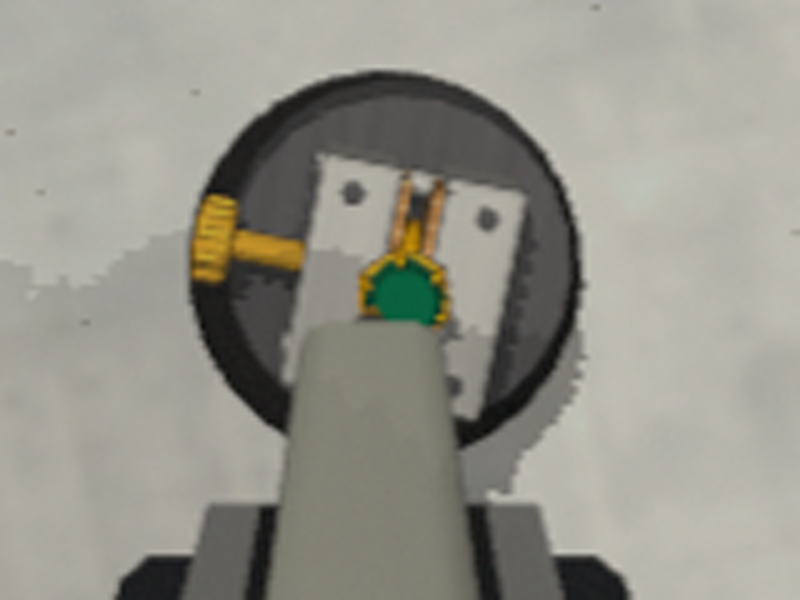

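View pics/s10z.png

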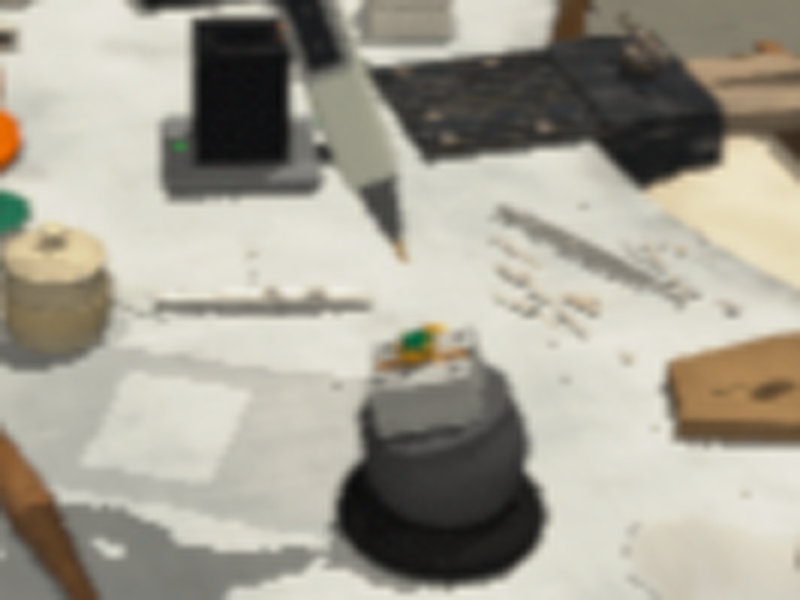

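carry_out(motion=[[[0,0,0,0.04,-0.4,0,-1],[-0.03,0.13,0.25,0,0,0,-1],[0,0,0.25,0,0,0,-1],[0,0,0,0,0,0,-1],[0,0,0,0,0,0,-1]]])

```text
clock: 14.35
ee_pos: [476.8, -168.0, 197.3]
tcp_rot: [2.999, -0.314, 0.461]
wrist_force: [0.7, -0.3, -0.5]
width: 18.0
```

```bash
python3 chk.py 11
```

```text
pos [ 476.8 -168.   197.3] turn units [ 0.    0.01 -0.  ] | then shift units [ 0.015 -0.008  0.29 ] | F [ 0.7 -0.3 -0.5] w 18.0 t 14.35 q [-0.5  -0.21  2.14  0.04  0.9   1.26]
tip est [ 505.3 -179.9  104.8] tip->stone in tool mm [ 0.2 -0.3 11.6] F along tool z 0.71
tip px w [[284.2 214.2]] s [[297.3 241.5]] stone px w [[283.7 210.1]] s [[298.6 245.2]]
w crop 203 150 x5
```

View pics/w11z.png

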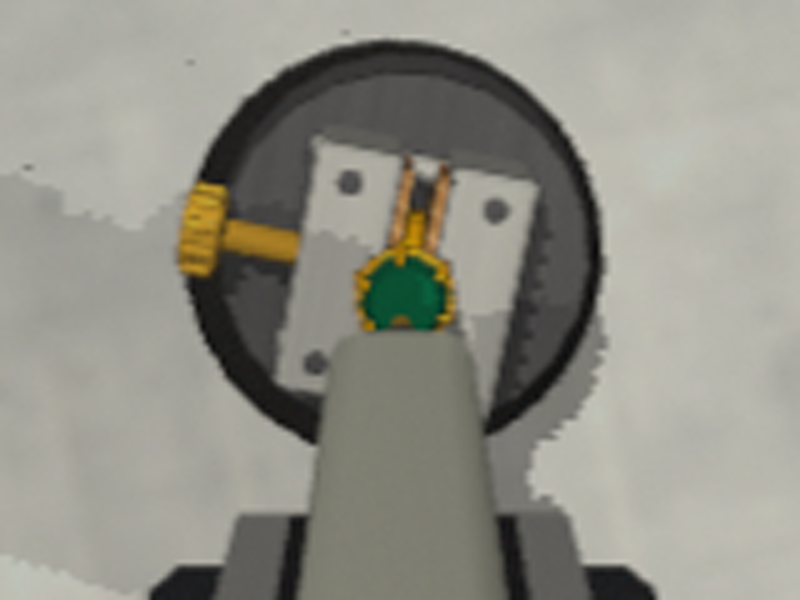

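View pics/s11z.png

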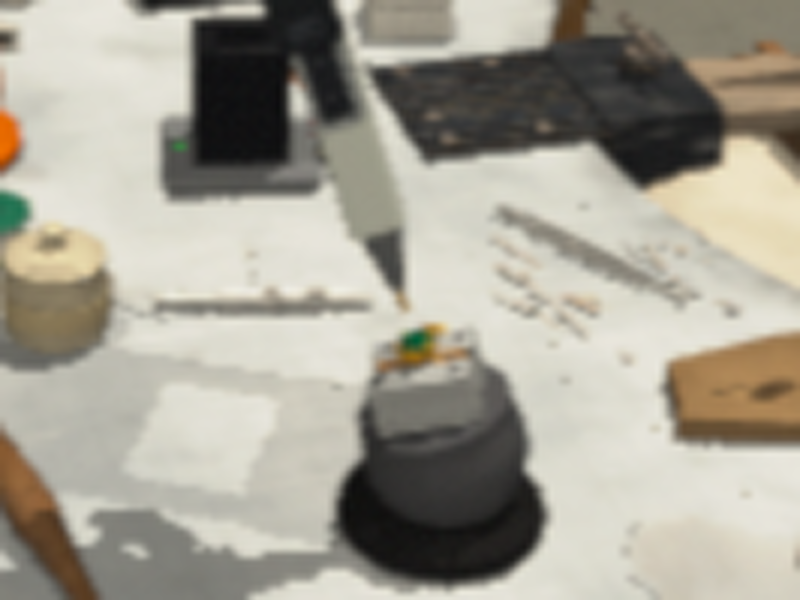

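carry_out(motion=[[[0.01,0.01,0.1,0,0,0,-1],[0,0,0.1,0,0,0,-1],[0,0,0,0,0,0,-1],[0,0,0,0,0,0,-1],[0,0,0,0,0,0,-1]]])

```text
clock: 15.08
ee_pos: [479.7, -169.6, 190.5]
tcp_rot: [2.998, -0.314, 0.462]
wrist_force: [0.2, 0.5, -1.0]
width: 17.5
```

```bash
python3 chk.py 12
```

```text
pos [ 479.7 -169.6  190.5] turn units [ 0.    0.01 -0.  ] | then shift units [-0.008 -0.021  0.101] | F [ 0.2  0.5 -1. ] w 17.5 t 15.075 q [-0.5  -0.2   2.14  0.04  0.88  1.26]
tip est [ 508.3 -181.5   97.9] tip->stone in tool mm [-0.8 -0.9  4. ] F along tool z 0.97
tip px w [[284.2 214.2]] s [[298.6 244. ]] stone px w [[283.  213.8]] s [[298.6 245.2]]
w crop 203 153 x5
```

View pics/w12z.png

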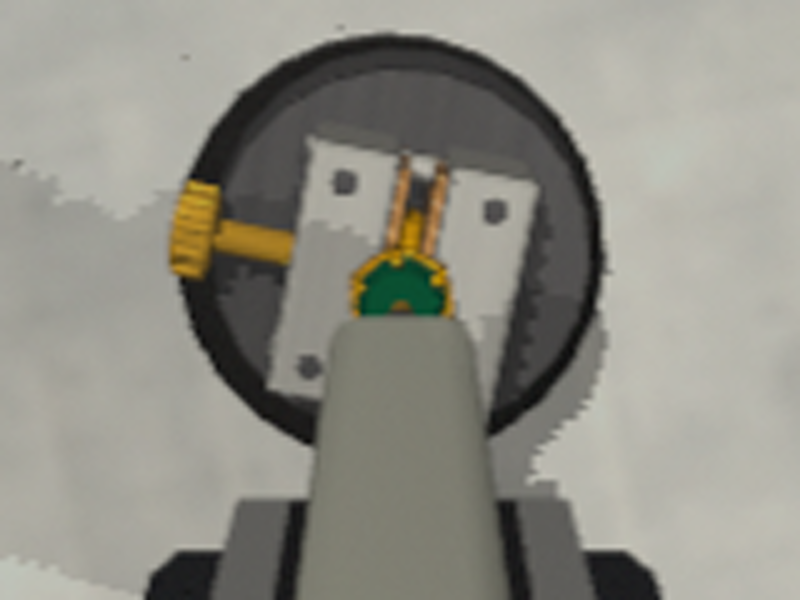

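View pics/s12z.png

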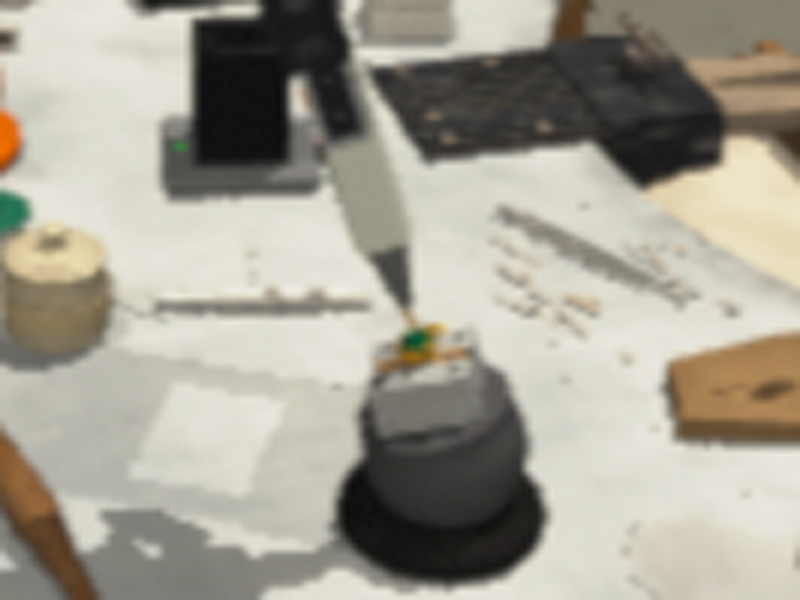

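```bash
cat > fz.py <<'E'
from h import *
F=[];P=[]
for i in range(24):
    manip.snapshot('wrist');o=manip.get_obs();Rc=R.from_rotvec(o['tcp_rot']);F.append(Rc.inv().apply(o['wrist_force']));P.append(o['ee_pos'])
st=np.array([508.9,-181,93.8]);P=np.mean(P,0)
print('F tool',np.mean(F,0).round(2),'sd',np.std(F,0).round(2),'P',P.round(2),'tip->stone',Rc.inv().apply(st-P-Rc.apply((.5,0,97.6))).round(2),o['clock'],round(o['width'],1))
E
python3 fz.py
```

```text
F tool [-0.41 -0.13  0.79] sd [0.25 0.47 0.55] P [ 479.65 -169.57  190.36] tip->stone [-0.63 -0.85  3.93] 16.375 17.8
```

carry_out(motion=[[[-0.01,-0.02,0.05,0,0,0,-1],[0,0,0.03,0,0,0,-1],[0,0,0,0,0,0,-1],[0,0,0,0,0,0,-1]]])

```text
clock: 16.88
ee_pos: [480.4, -169.1, 187.1]
tcp_rot: [2.999, -0.314, 0.462]
wrist_force: [0.2, -1.1, -0.8]
width: 17.4
```

```bash
python3 fz.py
```

```text
F tool [-0.44 -0.07  0.95] sd [0.43 0.46 0.57] P [ 480.37 -169.11  187.15] tip->stone [-0.24 -0.05  0.73] 18.075 18.0
```

carry_out(motion=[[[0,0,0.05,0,0,0,-1],[0,0,0,0,0,0,-1],[0,0,0,0,0,0,-1]]])

```text
clock: 18.45
ee_pos: [481.1, -169.4, 185.4]
tcp_rot: [2.998, -0.314, 0.462]
wrist_force: [0.1, 0.4, -0.2]
width: 17.9
```

```bash
python3 fz.py
```

```text
F tool [ 0.    0.06 -0.17] sd [0.54 0.52 0.44] P [ 481.   -169.37  185.3 ] tip->stone [-0.32 -0.07 -1.24] 19.65 17.5
```

carry_out(motion=[[[0,0,0.04,0,0,0,-1],[0,0,0.03,0,0,0,-1],[0,0,0,0,0,0,-1],[0,0,0,0,0,0,-1]]])

```text
clock: 20.15
ee_pos: [481.8, -169.7, 182.7]
tcp_rot: [2.998, -0.314, 0.462]
wrist_force: [0.1, -0.4, 1.8]
width: 18.2
```

```bash
python3 fz.py; python3 chk.py 13
```

```text
F tool [ 0.14  0.01 -0.97] sd [0.43 0.44 0.49] P [ 481.78 -169.69  182.62] tip->stone [-0.28 -0.05 -4.05] 21.35 18.0
pos [ 481.8 -169.7  182.6] turn units [ 0.    0.01 -0.  ] | then shift units [ 0.004 -0.    -0.102] | F [-0.4  0.1  1.1] w 18.0 t 21.35 q [-0.49 -0.18  2.14  0.04  0.86  1.26]
tip est [ 510.3 -181.6   90. ] tip->stone in tool mm [-0.3 -0.  -4.1] F along tool z -1.18
tip px w [[284.1 214.2]] s [[299.2 246.5]] stone px w [[284.1 216. ]] s [[298.6 245.2]]
w crop 204 156 x5
```

View pics/w13z.png

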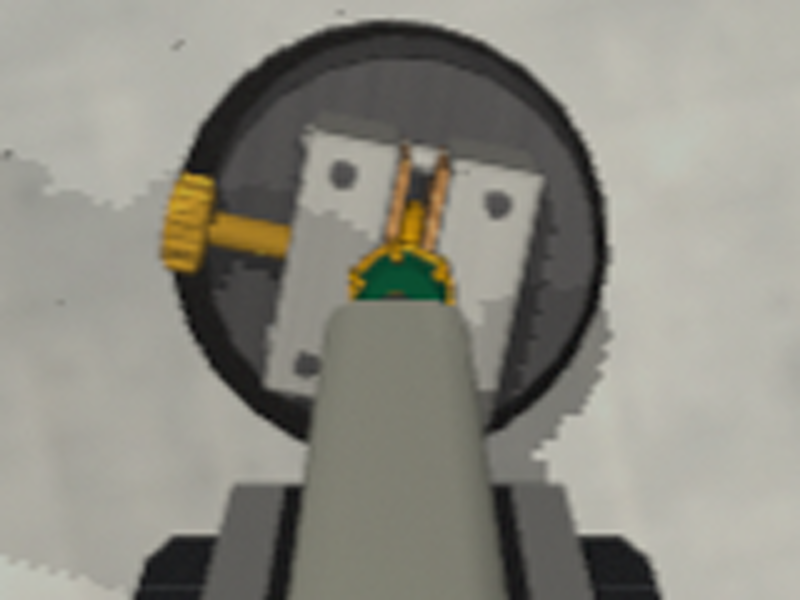

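View pics/s13z.png

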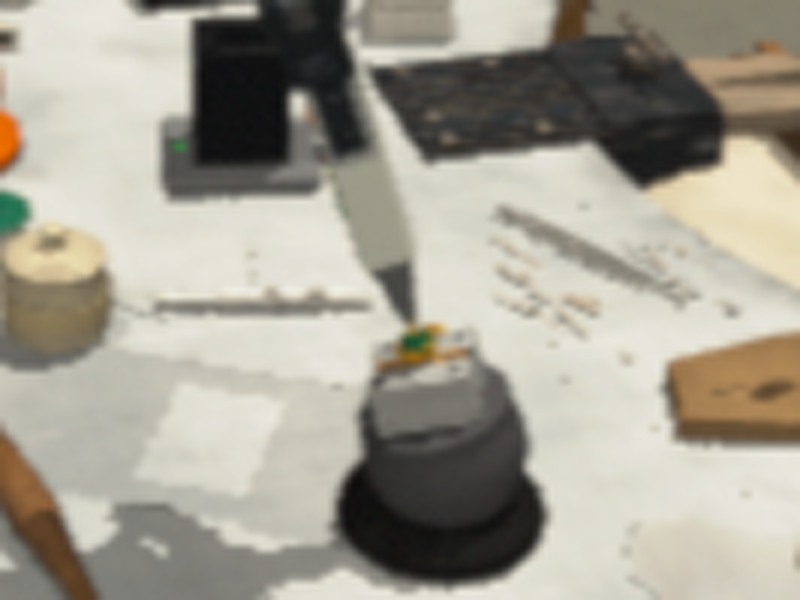

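```bash
python3 -c "
from station import manip
print(manip.hand_in());o=manip.get_obs();print(o['clock'],o['ee_pos'],o['wrist_force'],o['width'])"
```

```text
the job is handed in; nothing more can be done
None
the job is handed in; nothing more can be done
```

I pressed the ring home, lifted the tester out of its dock and left it held on the stone with its probe about half in. I handed the job in at about 21 s of the 51 s allowed; it gave no verdict.

**Ring:** I pushed along the leaning axis with the shut fingers until the force rose sharply to about 38 N against the end stop. That is close to the 40 N limit set for the arm and gripper body, but it was the fingertips that pressed. Afterwards the side view showed the stone roughly 7 mm lower, and my fits from the pictures put the travel at about 8 mm.

**Tester:** I gripped it on the ribbed pads at 50 N (opening about 18 mm) and raised it straight up about 160 mm. I then lined it up with the leaning axis.

**Last checks before handing in:**
- **Probe:** the force fell 1.9 N from its free value, which means about 3.5 mm pushed in; the pose estimate gave 4.0 mm.
- **Position on the stone:** by the pose estimate the tip was within about 0.5 mm of the facet's middle sideways. The wrist and side pictures agreed to within about 1 mm.
- **Angle:** the tester matched my estimated ring axis to within 0.01 rad. That estimate itself is uncertain, because my fits gave a lean between 0.30 and 0.34 rad.
- **Bystanders:** I touched none of them, and saw none moved in the views I checked.

**Disagreements:**
- The top and wrist cameras differed by about 2 mm on where the dock is; I went by the wrist camera.
- The absolute ring reading from the fits was about 4 mm too high, so I judged "home" by the end stop and the change in height.

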